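# Gauge a hollow crankpin

### The job

Check the bore of the hollow crankpin with the green-handled plug gauge: take it from the wooden stand, slide it down into the crankpin until its collar sits fully home on the rim, without dropping or ramming it. Then draw it straight up, without letting it bind, until the red line on its rod is level with the rim, and finish there with the gripper still holding it steady. Leave the other gauges, the piston and the marker alone.

Things in the scene. Friction and masses are not known exactly. Their poses are not given: they have to be found in the camera images.
- green_gauge: Loose upright plug gauge, 0.15 to 0.31 kg. From the bottom up: steel rod 20 mm in diameter, 60 mm long, its lowest 5 mm tapering to 14 mm; steel collar 36 mm in diameter, from 60 to 66 mm; round green handle 22 mm in diameter, from 66 to 121 mm. Origin at the centre of the rod's bottom end, z up along the rod.
- red_line (a point): The middle of the painted red line round the green gauge's rod, on the rod's axis, 30 mm above its bottom end. The line is 4 mm wide; it is out of sight while the gauge is in the stand or fully home.
- pin_mouth (a point): Centre of the round mouth of the hollow crankpin, in the plane of its rim, z up along the bore. The crankpin is a fixed upright steel tube, 52 mm outside, its bore 21.2 mm wide and 70 mm deep, the rim 112 mm above the bench. With the gauge fully home its collar lies on the rim and the gauge's origin is 60 mm below this point; with the red line level with the rim, 30 mm below.
- crank: The fixed crank that carries the crankpin: steel disc 210 mm across, its top 42 mm above the bench, on an aluminium plate 250 by 230 mm. Origin under the plate's centre, z up; the bore's axis lies at x = -55 mm, y = 0. A dark nut and shaft stub, reaching 78 mm above the bench, stand 67 mm from the bore.
- stand: Fixed wooden block 70 (x) by 190 (y) by 70 mm high, origin under its centre, z up. Three upright 27 mm holes along its y at -60, 0 and 60 mm hold the gauges in any order, collars on its top: a gauge's bottom end is 10 mm above the bench, its handle from 76 to 131 mm. Handles are only 60 mm apart: close the fingers along the stand's x.
- blue_gauge: Loose plug gauge with a blue handle, to be left in the stand: same shape, rod 24 mm in diameter, too big for the crankpin, no red line. Origin at the centre of the rod's bottom end.
- yellow_gauge: Loose plug gauge with a yellow handle, to be left in the stand: same shape, rod 16 mm in diameter, no red line. Origin at the centre of the rod's bottom end.
- piston: Loose aluminium piston with yellow tape on its crown, standing on the bench, 80 mm in diameter, 62 mm high, to be left alone. Origin at the centre of its underside.
- marker: Loose white paint marker with a blue cap lying on the bench, 117 mm long, 16 mm thick, to be left alone. Origin under its middle, x along it to the cap.
Mind the look-alikes: they are no part of the job. Leave any orange or pink look-alike of the green_gauge alone.

How it is judged:
By the outcome, as a careful person would: the job done as asked, in the order asked, and still so for the second after the job is handed in, while the arm keeps its last pose, push and grip.
It also fails if it takes over 61 s, if anything falls off the work surface, if the arm or the gripper's body presses on something with over 40 N, if the wrist force passes 120 N, or if a joint passes its speed limit or range.

### The arm

A 7-joint arm with a two-finger parallel gripper is mounted at the origin on the work surface. World frame = base frame: x ahead of the robot, y to its left, z up, the work surface at z = 0. Lengths are in m, angles in rad, forces in N, time in s.
With the tool pointing down it reaches from about 0.4 to 0.925 m from the base axis. Payload 4.1 kg.
Tool frame: the origin (TCP) lies at the very end of the fingers, on their centre line; the grasp point (between the pads) lies env.tcp_to_grasp behind it (env.tcp_to_grasp is the distance from the TCP to the grasp point, in m); x points along the fingers, y is the direction in which the jaws open and shut, and the axes are right-handed (so a half turn about x gives the same grasp; the last joint's range is limited). The gripper opens to 85 mm and grips with 20 to 120 N. Pads are 22 mm wide; open, the fingers measure 114 mm over their backs; the gripper's body (76 mm by 85 mm) begins 54 mm behind the grasp point. The pads swing forward as they close: fully open they stand 13 mm farther back than shut.
Start: joints at [1.11, 0.398, 0.045, 1.537, -0.019, 1.207, -0.051], TCP at [0.23, -0.608, 0.231] pointing down, gripper open.
Joint ranges: [-2.82, 2.82], [-0.49, 2.23], [-1.37, 1.46], [0, 2.46], [-1.36, 4.5], [0.23, 2], [-2.94, 2.94]. Speed limits (rad/s): [2.57, 2.57, 3.14, 3.14, 3.14, 3.14, 3.14].

### API

Orientations are given as a unit quaternion [w, x, y, z].
In Python, from cell import readout, optics, env gives the robot as it stands.
- The arm moves only by the tool step_arm, never from a script. Its argument "moves" is a list of rows, each an object of numbers: "x", "y", "z": the shift along the world's x, y, z in mm; "ax", "ay", "az": the turn, a rotation vector about the world's x, y, z in degrees. In form: [{"x": .., "y": .., "z": .., "ax": .., "ay": .., "az": ..}, ...]. A call has 1 to 20 rows; each row shifts and turns the commanded pose from where the row before left it; what a row does not reach is not made up. A row lasts 1/12 s, in which the tool goes at most 41.7 mm and 7.16 degrees, less where a joint would pass 70% of its speed; a pose out of reach is approached as far as the arm can. A call is refused whole if a number of a shift passes 41.7 or a number of a turn 7.16, either way. A call with a gripper value outside its range is refused whole. "claw" is the finger opening in mm, from 0 to 85.4, set as the call begins (left out, the last holds). The fingers move at their own pace and stop on an object; the grip force is fixed at half the most. Time passes only in rows, so rows that do not move let the fingers close. It gives the time, the measured TCP pose, the force and the opening at its end, in the units of the state.
- readout.get_obs(): the state, without advancing time (a new reading comes with each control period).
- optics.read_camera(name): name is "scene" or "side" or "wrist"; returns a dict with "image" (480x640x3 uint8, red, green, blue), "mtx" (3x3 intrinsics, pixels), "R" (3x3) and "t" (3): a world point X has camera coordinates R X + t. Camera axes: x right, y down, z forward; pixel columns grow to the right and rows downward; lengths in m; the calibration is good to about 2 mm. A picture is of the moment at which its call begins. There is no depth.
- env.hand_in(): hands the job in, once; it reports no verdict.
The state is a dict: "clock": time; "qpos": joint angles; "qvel": joint speeds; "joint_efforts": joint torques, N m; "tcp_pos": TCP position; "ee_rot": TCP orientation; "wrist_force": force on the tool from outside, world axes, zero at the start; "ft_torque": the same for the moment, N m; "width": opening from 0.0 (shut) to 1.0 (fully open).
Only numpy, scipy, OpenCV 4.12 (cv2) and the standard library are available. Lean on these libraries where they do the work, as an engineer would, in place of code of your own. Each camera call takes 0.05 s, during which the arm holds its last target. There are 200 camera calls.

## Working session

There is one attempt and no reset: what is moved stays moved. The work goes in short steps, Python scripts to look and compute and a tool call to move; the robot and the scene stay as the last step left them, time stands still between calls to the robot, and variables do not carry over. Pictures are saved under pics/ and viewed, about 8 in all and at most 12, crops included, and the job is handed in when it is done.

Besides the shell and the picture viewer there is one more tool, called after "Emit:" as name(argument=value, ...) on one line, values as JSON. step_arm: Moves the arm, as the interface text tells. Its arguments: {"type":"object","properties":{"moves":{"type":"array","items":{"type":"object","properties":{"x":{"type":"number"},"y":{"type":"number"},"z":{"type":"number"},"ax":{"type":"number"},"ay":{"type":"number"},"az":{"type":"number"}}}},"claw":{"type":"number"}},"required":["moves"]}

```bash
mkdir -p pics; ls; python3 - <<'E'
from cell import readout, optics, env
import cv2, numpy as np
o=readout.get_obs(); print(o, env.tcp_to_grasp)
for n in ("scene","side"):
    c=optics.read_camera(n); cv2.imwrite(f"pics/{n}0.png",c["image"][:,:,::-1]); print(n,c["mtx"].tolist(),c["R"].round(4).tolist(),c["t"].round(4).tolist())
E
```

```text
pics
{'clock': 0.0, 'qpos': array([ 1.10996198,  0.39915422,  0.04504909,  1.53786686, -0.018704  ,
        1.20688725, -0.05066083]), 'qvel': array([-1.17238736e-03, -2.50492126e-03, -1.19748173e-03, -1.28943178e-03,
        2.05375251e-03,  9.20461175e-05, -4.17137516e-04]), 'joint_efforts': array([-1.79271897e-04, -4.75117886e+01,  1.36496298e+00, -2.54212081e+01,
        1.16304512e-02,  9.43220104e-03, -2.84004500e-06]), 'tcp_pos': array([ 0.22988656, -0.60732407,  0.23029402]), 'ee_rot': array([-0.12662962, -0.69539093, -0.12792695,  0.69572343]), 'wrist_force': array([-0.50337209,  0.27493871, -0.94064922]), 'ft_torque': array([0.04880405, 0.01808694, 0.01056645]), 'width': 1.0009492844544001} 0.0187
scene [[459.48434896832225, 0.0, 316.912686971013], [0.0, 459.48434896832225, 234.71581082302058], [0.0, 0.0, 1.0]] [[-0.6021, 0.7983, 0.0099], [0.5146, 0.3975, -0.7597], [-0.6104, -0.4523, -0.6502]] [0.2917, -0.2432, 1.2399]
side [[495.941757774984, 0.0, 322.1521379212847], [0.0, 495.941757774984, 233.9587184494207], [0.0, 0.0, 1.0]] [[-0.722, -0.6918, 0.0094], [-0.3762, 0.3812, -0.8445], [0.5806, -0.6133, -0.5355]] [0.4786, 0.2899, 0.6292]
```

View pics/scene0.png

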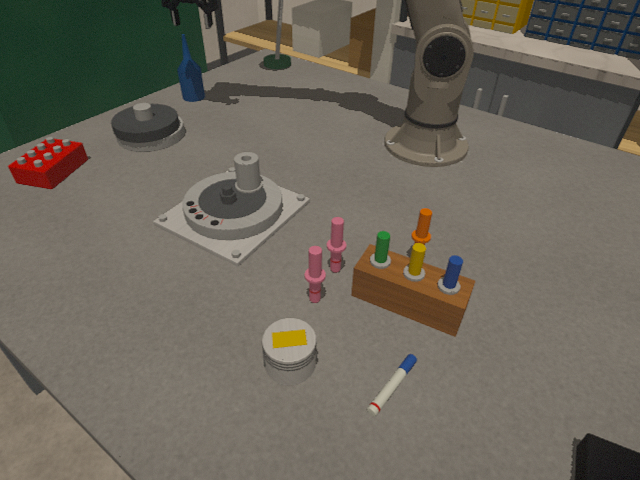

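View pics/side0.png

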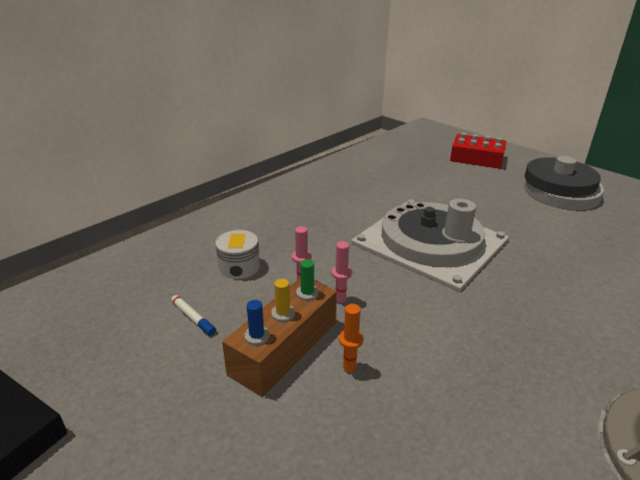

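The scene view shows the stand with green at (382,247), yellow at (416,260) and blue at (453,272). The pink look-alikes stand at (337,240) and (316,272), and the crankpin mouth is at (247,157). In the side view, green is at (307,277) and the crankpin mouth at (461,206).

```bash
cat > h.py <<'E'
from cell import readout, optics, env
import cv2, numpy as np
HSV={"green":((50,120,40),(75,255,255)),"blue":((108,130,60),(125,255,255)),"yellow":((22,180,80),(30,255,255)),"pink":((165,80,80),(178,200,255)),"orange":((5,200,120),(14,255,255))}
def blobs(img,c,roi,amin=60):
    m=cv2.inRange(cv2.cvtColor(img,cv2.COLOR_RGB2HSV),*[np.array(v) for v in HSV[c]])
    k=np.zeros_like(m); x0,y0,x1,y1=roi; k[y0:y1,x0:x1]=m[y0:y1,x0:x1]
    n,_,s,ce=cv2.connectedComponentsWithStats(k)
    return [(ce[i].round(1),s[i].tolist()) for i in range(1,n) if s[i][4]>=amin]
def ray(c,p):
    d=c["R"].T@np.linalg.inv(c["mtx"])@[p[0],p[1],1]; return -c["R"].T@c["t"], d/np.linalg.norm(d)
def plane(c,p,z):
    o,d=ray(c,p); return o+d*(z-o[2])/d[2]
def tri(*cp):
    A=0;b=0
    for c,p in cp:
        o,d=ray(c,p); P=np.eye(3)-np.outer(d,d); A=A+P; b=b+P@o
    return np.linalg.solve(A,b)
def proj(c,X):
    v=c["mtx"]@(c["R"]@X+c["t"]); return v[:2]/v[2]
E
python3 - <<'E'
from h import *
s=optics.read_camera("scene"); d=optics.read_camera("side")
for c in ("green","yellow","blue","pink","orange"):
    a=blobs(s["image"],c,(300,190,480,320)); b=blobs(d["image"],c,(225,215,370,380))
    print(c,a,b)
    if c in("green","yellow","blue") and a and b: print(tri((s,a[0][0]),(d,b[0][0])), plane(s,a[0][0],.1035),plane(d,b[0][0],.1035))
print("pin",tri((s,(247,158)),(d,(461,206))),plane(s,(247,158),.112),plane(d,(461,206),.112))
a=cv2.resize(s["image"][145:205,210:290],None,fx=5,fy=5,interpolation=2);b=cv2.resize(d["image"][190:250,420:500],None,fx=5,fy=5,interpolation=2)
cv2.imwrite("pics/pin.png",np.hstack([a,b])[:,:,::-1])
E
```

```text
green [(array([381.9, 246.4]), [375, 231, 15, 32, 349])] [(array([306.7, 276.6]), [301, 260, 13, 34, 401])]
[0.53288186 0.1717424  0.10457618] [0.53149739 0.170805   0.1035    ] [0.53375506 0.17125223 0.1035    ]
yellow [(array([416.6, 258.5]), [409, 243, 17, 33, 390])] [(array([236.3, 240.1]), [228, 234, 17, 13, 178]), (array([281.8, 296.3]), [275, 279, 15, 36, 456])]
[0.59781205 0.2554364  0.17866267] [0.5223199  0.23094016 0.1035    ] [0.69573355 0.1835976  0.1035    ]
blue [(array([453. , 271.2]), [444, 256, 19, 32, 357])] [(array([254.8, 318.1]), [247, 300, 17, 38, 474])]
[0.51563918 0.29116043 0.10572277] [0.5132447  0.29051043 0.1035    ] [0.51763458 0.28975763 0.1035    ]
pink [(array([336.3, 239.1]), [327, 217, 19, 45, 553]), (array([314.8, 268.7]), [305, 246, 21, 46, 634]), (array([335.1, 266.6]), [330, 262, 11, 11, 95]), (array([314.6, 297.1]), [309, 292, 12, 11, 95])] [(array([300.5, 246.2]), [292, 226, 19, 47, 474]), (array([341.3, 269.8]), [331, 241, 21, 62, 734])]
orange [(array([423.2, 226.1]), [415, 214, 17, 25, 225])] [(array([348.7, 324.8]), [339, 304, 21, 43, 303])]
pin [ 0.47420375 -0.19241602  0.11086814] [ 0.47400955 -0.19318062  0.112     ] [ 0.47252074 -0.18778326  0.112     ]
```

View pics/pin.png

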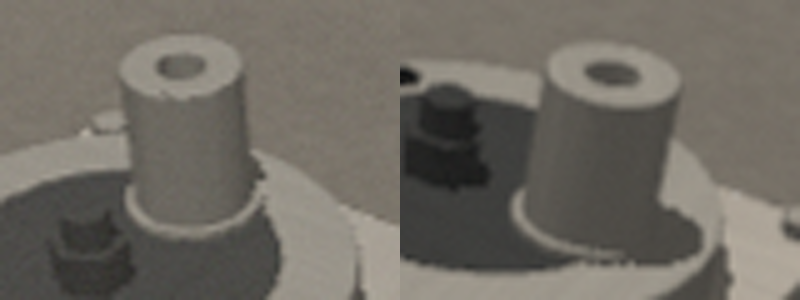

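The crop puts the bore centre at scene (246.2,158.4) and side (462.4,204.6). Next I'll work out the geometry, the look-alike positions and the tool yaw.

```bash
python3 - <<'E'
from h import *
from scipy.spatial.transform import Rotation as Ro
s=optics.read_camera("scene"); d=optics.read_camera("side"); w=optics.read_camera("wrist")
print("pin",tri((s,(246.2,158.4)),(d,(462.4,204.6))),plane(s,(246.2,158.4),.112),plane(d,(462.4,204.6),.112))
print("orange top",tri((s,(425,210)),(d,(352,307))),"pinks",tri((s,(336.3,239.1)),(d,(341.3,269))),tri((s,(314.8,268.7)),(d,(300.5,246))))
print("yellow",tri((s,(416.6,258.5)),(d,(281.8,296.3))))
q=readout.get_obs()["ee_rot"]; R=Ro.from_quat([q[1],q[2],q[3],q[0]]).as_matrix(); print("tool axes cols",R.round(3).tolist())
print("wristcam",(-w["R"].T@w["t"]).round(3),w["R"][2].round(3),w["mtx"][0,0])
E
```

```text
pin [ 0.47421375 -0.19572042  0.11077385] [ 0.4762054  -0.19338913  0.112     ] [ 0.47349317 -0.19466704  0.112     ]
orange top [0.42171642 0.19227747 0.12272916] pinks [0.53610998 0.08343601 0.07333681] [0.62438568 0.09901512 0.08270671]
yellow [0.52441888 0.23199735 0.10526138]
tool axes cols [[-0.0, 0.354, -0.935], [0.0, -0.935, -0.354], [-1.0, -0.0, 0.0]]
wristcam [ 0.302 -0.58   0.374] [-0.279 -0.106 -0.954] 420.91890772950234
```

Emit:
step_arm(moves=[{"x":15,"y":24,"az":2.4},{"x":15,"y":24,"az":2.4},{"x":15,"y":24,"az":2.4},{"x":15,"y":24,"az":2.4},{"x":15,"y":24,"az":2.4},{"x":15,"y":24,"az":2.4},{"x":15,"y":24,"az":2.4},{"x":15,"y":24,"az":2.4},{"x":15,"y":24,"az":2.4},{"x":15,"y":24,"az":2.4},{"x":15,"y":24,"az":2.4},{"x":15,"y":24,"az":2.4},{"x":15,"y":24,"az":2.4},{"x":15,"y":24,"az":2.4},{"x":15,"y":24,"az":2.4},{"x":15,"y":24,"az":2.4}], claw=60)

```text
invalid input at $.moves[0]: expected keys x, y, z, ax, ay, az
```

Emit:
step_arm(moves=[{"x":4,"y":24.6,"az":2.4},{"x":4,"y":24.6,"az":2.4},{"x":4,"y":24.6,"az":2.4},{"x":4,"y":24.6,"az":2.4},{"x":4,"y":24.6,"az":2.4},{"x":4,"y":24.6,"az":2.4},{"x":4,"y":24.6,"az":2.4},{"x":4,"y":24.6,"az":2.4},{"x":4,"y":24.6,"az":2.4},{"x":4,"y":24.6,"az":2.4},{"x":4,"y":24.6,"az":2.4},{"x":4,"y":24.6,"az":2.4},{"x":4,"y":24.6,"az":2.4},{"x":4,"y":24.6,"az":2.4},{"x":4,"y":24.6,"az":2.4},{"x":0,"y":24.6,"az":2.4},{"x":0},{"x":0}])

```text
invalid input at $.moves[0]: expected keys x, y, z, ax, ay, az
```

```bash
cat >> h.py <<'E'
from scipy.spatial.transform import Rotation as Ro
def state():
    o=readout.get_obs(); q=o["ee_rot"]; R=Ro.from_quat([q[1],q[2],q[3],q[0]]).as_matrix()
    print("t",round(o["clock"],2),"tcp",(1e3*o["tcp_pos"]).round(1),"F",o["wrist_force"].round(1),"T",o["ft_torque"].round(2),"w",round(o["width"]*85.4,1),"x",R[:,0].round(4),"jaw deg",round(np.degrees(np.arctan2(R[1,1],R[0,1])),1)); return o,R
E
python3 - <<'E'
from h import *
state(); w=optics.read_camera("wrist"); cv2.imwrite("pics/w1.png",w["image"][:,:,::-1])
b=blobs(w["image"],"green",(0,0,640,480)); print(b); print(plane(w,b[0][0],.1035), proj(w,np.array([.533,.1715,.131])))
E
```

```text
t 0.35 tcp [ 230.1 -607.8  231.1] F [-0.4 -0.2  0.5] T [ 0.04  0.01 -0.  ] w 85.2 x [-1.e-04  3.e-04 -1.e+00] jaw deg -69.3
[(array([625.2, 223.7]), [619, 210, 14, 28, 74]), (array([571.6, 289.8]), [563, 280, 18, 18, 96]), (array([543.9, 336.7]), [536, 326, 18, 24, 72]), (array([619.7, 365.7]), [609, 355, 20, 22, 84])]
[ 0.3042493  -0.79604257  0.1035    ] [-2652.40412018 -2318.50679204]
```

View pics/w1.png

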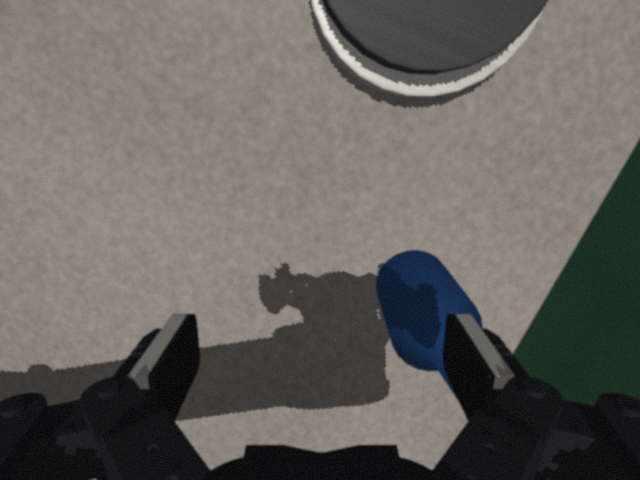

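The picture shows a blue bottle near and below the fingers, and both move calls were refused because every key is needed. I'll locate the bottle before moving.

```bash
python3 - <<'E'
from h import *
s=optics.read_camera("scene"); b=plane(s,(192,99),0); print("base",b)
o,d=ray(s,(183,36)); t=np.dot((b-o)[:2],d[:2])/np.dot(d[:2],d[:2]); print("top",o+t*d)
E
```

```text
base [ 0.19336632 -0.71106557  0.        ]
top [ 0.18887207 -0.70761724  0.18973496]
```

The bottle is about 0.1 m behind the tool and its top is at z ≈ 0.19, so moving away in +x/+y is clear.

Emit:
step_arm(moves=[{"x":15,"y":24,"z":0,"ax":0,"ay":0,"az":2.4},{"x":15,"y":24,"z":0,"ax":0,"ay":0,"az":2.4},{"x":15,"y":24,"z":0,"ax":0,"ay":0,"az":2.4},{"x":15,"y":24,"z":0,"ax":0,"ay":0,"az":2.4},{"x":15,"y":24,"z":0,"ax":0,"ay":0,"az":2.4},{"x":15,"y":24,"z":0,"ax":0,"ay":0,"az":2.4},{"x":15,"y":24,"z":0,"ax":0,"ay":0,"az":2.4},{"x":15,"y":24,"z":0,"ax":0,"ay":0,"az":2.4},{"x":15,"y":24,"z":0,"ax":0,"ay":0,"az":2.4},{"x":15,"y":24,"z":0,"ax":0,"ay":0,"az":2.4},{"x":15,"y":24,"z":0,"ax":0,"ay":0,"az":2.4},{"x":15,"y":24,"z":0,"ax":0,"ay":0,"az":2.4},{"x":15,"y":24,"z":0,"ax":0,"ay":0,"az":2.4},{"x":15,"y":24,"z":0,"ax":0,"ay":0,"az":2.4},{"x":15,"y":24,"z":0,"ax":0,"ay":0,"az":2.4},{"x":15,"y":24,"z":0,"ax":0,"ay":0,"az":2.4}], claw=60)

```text
clock: 1.78
tcp_pos: [0.4707, -0.2228, 0.2316]
ee_rot: [0.35, 0.615, 0.349, -0.615]
wrist_force: [0.6, 0.0, 0.3]
width: 0.701
```

Emit:
step_arm(moves=[{"x":4,"y":24.6,"z":0,"ax":0,"ay":0,"az":2.4},{"x":4,"y":24.6,"z":0,"ax":0,"ay":0,"az":2.4},{"x":4,"y":24.6,"z":0,"ax":0,"ay":0,"az":2.4},{"x":4,"y":24.6,"z":0,"ax":0,"ay":0,"az":2.4},{"x":4,"y":24.6,"z":0,"ax":0,"ay":0,"az":2.4},{"x":4,"y":24.6,"z":0,"ax":0,"ay":0,"az":2.4},{"x":4,"y":24.6,"z":0,"ax":0,"ay":0,"az":2.4},{"x":4,"y":24.6,"z":0,"ax":0,"ay":0,"az":2.4},{"x":4,"y":24.6,"z":0,"ax":0,"ay":0,"az":2.4},{"x":4,"y":24.6,"z":0,"ax":0,"ay":0,"az":2.4},{"x":4,"y":24.6,"z":0,"ax":0,"ay":0,"az":2.4},{"x":4,"y":24.6,"z":0,"ax":0,"ay":0,"az":2.4},{"x":4,"y":24.6,"z":0,"ax":0,"ay":0,"az":2.4},{"x":4,"y":24.6,"z":0,"ax":0,"ay":0,"az":2.4},{"x":4,"y":24.6,"z":0,"ax":0,"ay":0,"az":2.4},{"x":0,"y":24.6,"z":0,"ax":0,"ay":0,"az":2.4},{"x":0,"y":0,"z":0,"ax":0,"ay":0,"az":0},{"x":0,"y":0,"z":0,"ax":0,"ay":0,"az":0}])

```text
clock: 3.28
tcp_pos: [0.5297, 0.1715, 0.2315]
ee_rot: [0.532, 0.465, 0.533, -0.465]
wrist_force: [0.4, -0.3, 0.3]
width: 0.703
```

```bash
python3 - <<'E'
from h import *
state(); w=optics.read_camera("wrist"); cv2.imwrite("pics/w2.png",w["image"][:,:,::-1])
b=blobs(w["image"],"green",(0,0,640,480)); print(b); print(plane(w,b[0][0],.1035), proj(w,np.array([.533,.1715,.131])))
E
```

```text
t 3.28 tcp [529.7 171.5 231.5] F [ 0.4 -0.3  0.3] T [-0.02 -0.03  0.02] w 60.0 x [ 1.e-04  7.e-04 -1.e+00] jaw deg 7.7
[(array([324.7, 230.1]), [308, 205, 35, 50, 1368])]
[0.53325649 0.16993873 0.1035    ] [325.03951498 240.2794956 ]
```

View pics/w2.png

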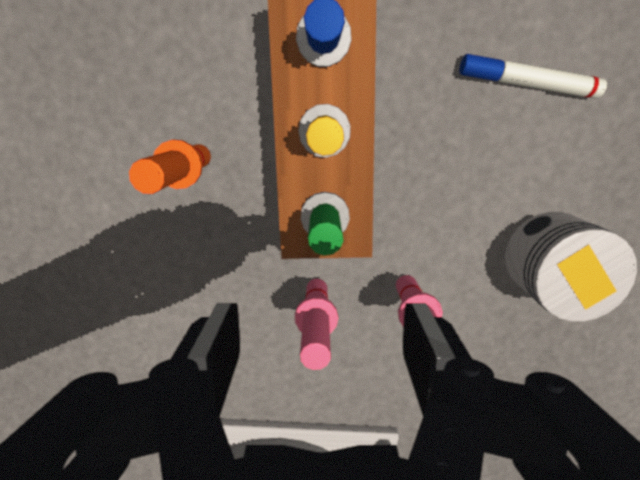

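The wrist view shows green at (326,238), within 2 px of the predicted (325,240). Nothing stands in the path of the fingers, so I'll descend.

Emit:
step_arm(moves=[{"x":3.3,"y":0,"z":0,"ax":0,"ay":0,"az":0.7},{"x":0,"y":0,"z":-20,"ax":0,"ay":0,"az":0},{"x":0,"y":0,"z":-20,"ax":0,"ay":0,"az":0},{"x":0,"y":0,"z":-20,"ax":0,"ay":0,"az":0},{"x":0,"y":0,"z":-20,"ax":0,"ay":0,"az":0},{"x":0,"y":0,"z":-20,"ax":0,"ay":0,"az":0},{"x":0,"y":0,"z":-15,"ax":0,"ay":0,"az":0},{"x":0,"y":0,"z":-12,"ax":0,"ay":0,"az":0},{"x":0,"y":0,"z":-10,"ax":0,"ay":0,"az":0},{"x":0,"y":0,"z":-6.5,"ax":0,"ay":0,"az":0},{"x":0,"y":0,"z":0,"ax":0,"ay":0,"az":0}])

```text
clock: 4.25
tcp_pos: [0.533, 0.1689, 0.0867]
ee_rot: [0.534, 0.462, 0.535, -0.464]
wrist_force: [-0.3, 0.4, 0.5]
width: 0.704
```

Emit:
step_arm(moves=[{"x":0,"y":0,"z":0,"ax":0,"ay":0,"az":0},{"x":0,"y":0,"z":0,"ax":0,"ay":0,"az":0},{"x":0,"y":0,"z":0,"ax":0,"ay":0,"az":0},{"x":0,"y":0,"z":0,"ax":0,"ay":0,"az":0},{"x":0,"y":0,"z":0,"ax":0,"ay":0,"az":0},{"x":0,"y":0,"z":0,"ax":0,"ay":0,"az":0},{"x":0,"y":0,"z":0,"ax":0,"ay":0,"az":0},{"x":0,"y":0,"z":0,"ax":0,"ay":0,"az":0}], claw=10)

```text
clock: 4.92
tcp_pos: [0.5339, 0.1699, 0.0888]
ee_rot: [0.535, 0.463, 0.534, -0.462]
wrist_force: [-1.8, -0.8, 6.5]
width: 0.243
```

```bash
python3 - <<'E'
from h import *
state(); s=optics.read_camera("scene"); d=optics.read_camera("side")
a=cv2.resize(s["image"][160:320,310:510],None,fx=2,fy=2);b=cv2.resize(d["image"][190:350,210:410],None,fx=2,fy=2)
cv2.imwrite("pics/g.png",np.hstack([a,b])[:,:,::-1])
E
```

```text
t 4.92 tcp [533.9 169.9  88.8] F [-1.8 -0.8  6.5] T [-0.03  0.34  0.03] w 20.7 x [ 1.4e-03  2.0e-04 -1.0e+00] jaw deg 8.2
```

View pics/g.png

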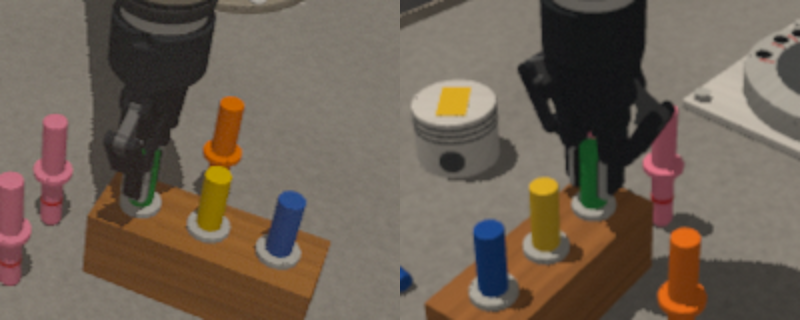

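Gripped at 20.7 mm, with both views showing the fingers on green's handle. I'll lift straight up.

Emit:
step_arm(moves=[{"x":0,"y":0,"z":4,"ax":0,"ay":0,"az":0},{"x":0,"y":0,"z":8,"ax":0,"ay":0,"az":0},{"x":0,"y":0,"z":12,"ax":0,"ay":0,"az":0},{"x":0,"y":0,"z":14,"ax":0,"ay":0,"az":0},{"x":0,"y":0,"z":14,"ax":0,"ay":0,"az":0},{"x":0,"y":0,"z":14,"ax":0,"ay":0,"az":0},{"x":0,"y":0,"z":14,"ax":0,"ay":0,"az":0},{"x":0,"y":0,"z":14,"ax":0,"ay":0,"az":0},{"x":0,"y":0,"z":14,"ax":0,"ay":0,"az":0},{"x":0,"y":0,"z":14,"ax":0,"ay":0,"az":0},{"x":0,"y":0,"z":10,"ax":0,"ay":0,"az":0},{"x":0,"y":0,"z":6,"ax":0,"ay":0,"az":0},{"x":0,"y":0,"z":2,"ax":0,"ay":0,"az":0},{"x":0,"y":0,"z":0,"ax":0,"ay":0,"az":0}])

```text
clock: 6.18
tcp_pos: [0.5335, 0.1697, 0.2282]
ee_rot: [0.535, 0.463, 0.534, -0.463]
wrist_force: [-0.1, 0.5, -1.7]
width: 0.244
```

Emit:
step_arm(moves=[{"x":-2,"y":-10,"z":0,"ax":0,"ay":0,"az":0},{"x":-3,"y":-18,"z":0,"ax":0,"ay":0,"az":0},{"x":-3,"y":-24,"z":0,"ax":0,"ay":0,"az":0},{"x":-4,"y":-24,"z":0,"ax":0,"ay":0,"az":0},{"x":-4,"y":-24,"z":0,"ax":0,"ay":0,"az":0},{"x":-4,"y":-24,"z":0,"ax":0,"ay":0,"az":0},{"x":-4,"y":-24,"z":0,"ax":0,"ay":0,"az":0},{"x":-4,"y":-24,"z":0,"ax":0,"ay":0,"az":0},{"x":-4,"y":-24,"z":0,"ax":0,"ay":0,"az":0},{"x":-4,"y":-24,"z":0,"ax":0,"ay":0,"az":0},{"x":-4,"y":-24,"z":0,"ax":0,"ay":0,"az":0},{"x":-4,"y":-24,"z":0,"ax":0,"ay":0,"az":0},{"x":-4,"y":-24,"z":0,"ax":0,"ay":0,"az":0},{"x":-4,"y":-24,"z":0,"ax":0,"ay":0,"az":0},{"x":-3,"y":-20,"z":0,"ax":0,"ay":0,"az":0},{"x":-3,"y":-16,"z":0,"ax":0,"ay":0,"az":0},{"x":-1,"y":-9,"z":0,"ax":0,"ay":0,"az":0},{"x":0,"y":-3,"z":0,"ax":0,"ay":0,"az":0},{"x":0,"y":0,"z":0,"ax":0,"ay":0,"az":0},{"x":0,"y":0,"z":0,"ax":0,"ay":0,"az":0}])

```text
clock: 7.85
tcp_pos: [0.4745, -0.1932, 0.2276]
ee_rot: [0.535, 0.463, 0.535, -0.462]
wrist_force: [0.1, 1.1, -2.8]
width: 0.241
```

```bash
python3 - <<'E'
from h import *
state(); s=optics.read_camera("scene"); d=optics.read_camera("side")
for c,n in((s,"scene"),(d,"side")): print(n,proj(c,readout.get_obs()["tcp_pos"]), proj(c,np.array([.4742,-.195,.112])))
a=cv2.resize(s["image"][85:235,195:295],None,fx=4,fy=4,interpolation=2);b=cv2.resize(d["image"][100:250,410:510],None,fx=4,fy=4,interpolation=2)
cv2.imwrite("pics/p1.png",np.hstack([a,b])[:,:,::-1])
E
```

```text
t 7.85 tcp [ 474.5 -193.2  227.6] F [ 0.1  1.1 -2.8] T [ 0.01  0.01 -0.04] w 20.6 x [-3.0e-04  1.1e-03 -1.0e+00] jaw deg 8.3
scene [241.54470635 106.26637377] [246.30560387 157.75866553]
side [471.52751941 148.87966972] [462.16654576 204.41664057]
```

View pics/p1.png

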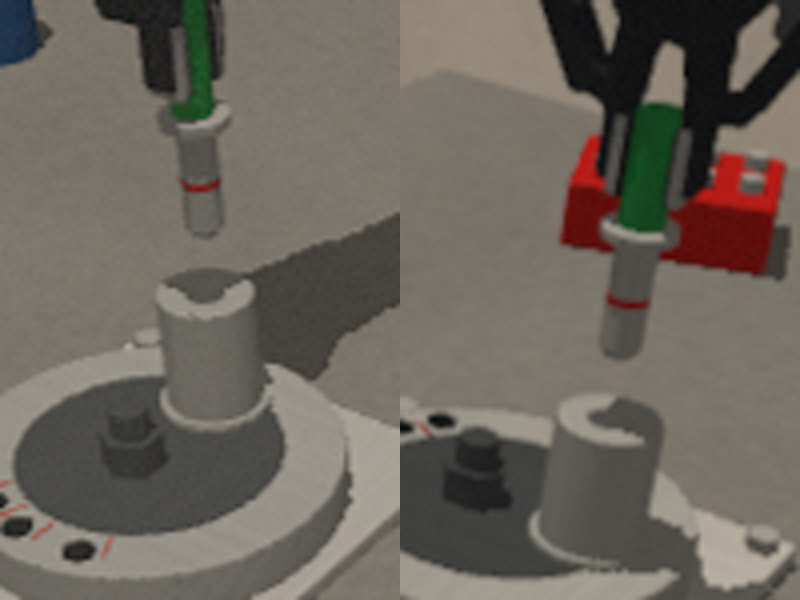

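The gauge hangs in line above the pin. Its red line is at about (200,185) in the left crop and (628,303) in the right one. I'll measure its axis offset from the bore and its tilt using silhouette midlines.

```bash
cat >> h.py <<'E'
from scipy.optimize import least_squares
def midcols(img,roi,hsv):
    x0,y0,x1,y1=roi; H=cv2.cvtColor(img[y0:y1,x0:x1],cv2.COLOR_RGB2HSV); m=cv2.inRange(H,*[np.array(v) for v in hsv])
    n,l,s,c=cv2.connectedComponentsWithStats(m); i=1+np.argmax(s[1:,4]); a=s[i]; 
    return a[0]+x0+(a[2]-1)/2, c[i][1]+y0, a.tolist()
def axis_xy(us,ud,s,d,z,g):
    return least_squares(lambda p:[proj(s,[p[0],p[1],z])[0]-us,proj(d,[p[0],p[1],z])[0]-ud],g).x
E
python3 - <<'E'
from h import *
o,R=state(); t=o["tcp_pos"]; s=optics.read_camera("scene"); d=optics.read_camera("side")
red=((0,120,90),(8,255,255))
a=midcols(s["image"],(235,120,257,143),((0,90,60),(10,255,255))); b=midcols(d["image"],(458,165,476,185),((0,90,60),(10,255,255)))
print(a,b)
g=t[:2]; zr=t[2]-.0488
print("red axis",axis_xy(a[0],b[0],s,d,zr,g)*1e3)
# subpixel edges: print gray profiles across rod & pin
for n,c,rows in(("scene",s,(116,126,137,141)),("side",d,(159,168,183,187))):
    for r in rows:
        x=slice(232,262) if n=="scene" else slice(450,486)
        print(n,r,x.start,c["image"][r,x].mean(1).astype(int).tolist())
print("pin",axis_xy(246.4,462.5,s,d,.112,g)*1e3)
E
```

```text
t 7.95 tcp [ 474.7 -192.8  227.8] F [-0.3 -0.5 -2.1] T [-0.   -0.03  0.01] w 20.4 x [ 1.e-04  7.e-04 -1.e+00] jaw deg 8.4
(np.float64(244.5), np.float64(131.1904761904762), [5, 10, 10, 3, 21]) (np.float64(466.5), np.float64(175.42307692307693), [4, 8, 10, 5, 26])
red axis [ 474.88527282 -191.03247231]
scene 116 232 [114, 117, 104, 85, 80, 80, 81, 77, 124, 140, 140, 145, 149, 151, 143, 138, 117, 96, 82, 76, 104, 120, 118, 120, 118, 118, 118, 116, 116, 114]
scene 126 232 [114, 118, 112, 115, 113, 112, 115, 104, 85, 79, 78, 80, 79, 81, 79, 80, 76, 86, 104, 114, 112, 113, 113, 115, 115, 117, 119, 115, 115, 115]
scene 137 232 [117, 115, 115, 114, 115, 116, 116, 114, 104, 86, 90, 100, 100, 100, 99, 98, 96, 90, 90, 109, 118, 116, 114, 114, 114, 110, 115, 114, 116, 116]
scene 141 232 [114, 116, 112, 114, 113, 113, 113, 114, 115, 95, 89, 102, 101, 100, 101, 100, 95, 91, 90, 108, 115, 113, 112, 113, 115, 113, 115, 116, 117, 113]
side 159 450 [64, 40, 39, 36, 39, 39, 39, 38, 40, 44, 63, 81, 90, 90, 91, 104, 115, 124, 129, 134, 144, 145, 145, 144, 142, 125, 91, 76, 76, 70, 47, 41, 40, 42, 42, 41]
side 168 450 [115, 114, 114, 114, 114, 114, 116, 115, 115, 115, 113, 113, 99, 70, 74, 75, 75, 76, 74, 75, 77, 76, 75, 90, 114, 117, 116, 117, 115, 114, 115, 115, 115, 114, 115, 116]
side 183 450 [117, 117, 117, 118, 118, 118, 117, 118, 118, 111, 95, 91, 89, 85, 82, 77, 75, 75, 78, 75, 85, 106, 115, 115, 117, 116, 117, 117, 117, 116, 117, 117, 116, 115, 115, 115]
side 187 450 [116, 119, 121, 120, 119, 118, 118, 117, 118, 113, 98, 78, 82, 82, 76, 76, 74, 76, 78, 89, 108, 116, 117, 118, 118, 118, 118, 119, 118, 118, 117, 116, 114, 114, 114, 114]
pin [ 473.62846296 -195.27334434]
```

```bash
python3 - <<'E'
from h import *
o,R=state(); t=o["tcp_pos"]; s=optics.read_camera("scene"); d=optics.read_camera("side"); g=t[:2]
def edges(c,r,lo,hi,mid):
    p=cv2.GaussianBlur(c["image"],(1,3),0)[r].mean(1); gr=np.abs(np.diff(p)); out=[]
    for a,b in((lo,mid),(mid,hi)):
        seg=gr[a:b].copy(); seg[seg<6]=0; k=np.argmax(seg); w=seg[max(k-1,0):k+2]; out.append(a+max(k-1,0)+(w*np.arange(len(w))).sum()/w.sum()+.5)
    return np.mean(out),out[1]-out[0]
for n,c,rr,pr in(("scene",s,(125,127,128,134,136,138),(162,165,168,171,175)),("side",d,(166,168,170,181,183,185),(212,216,220))):
    m=238 if n=="scene" else 458
    e=[edges(c,r,m-4,m+18 if n=="scene" else m+20,245 if n=="scene" else 466) for r in rr]; print(n,"rod",[(round(a,2),round(b,1)) for a,b in e],"fit slope,u@mean",np.polyfit(np.array(rr)-np.mean(rr),[a for a,_ in e],1), np.mean(rr))
    q=245 if n=="scene" else 461
    e=[edges(c,r,q-19,q+19,q) for r in pr]; print(n,"pin",[(round(a,2),round(b,1)) for a,b in e])
    for z in(.227,.205,.165,.112,.10,.09,.08): print(z,proj(c,[g[0],g[1],z]).round(2),end=" ")
    print()
for us,ud in((245.0,466.4),): print("red",axis_xy(us,ud,s,d,t[2]-.0488,g)*1e3)
for us,ud in((246.0,462.2),(245.8,462.0),(246.2,462.2)): print("pin",axis_xy(us,ud,s,d,.112,g)*1e3)
E
```

```text
t 8.05 tcp [ 474.7 -193.2  227.9] F [ 0.2 -0.3 -1.1] T [-0.03 -0.01 -0.05] w 20.8 x [ 2.e-04  2.e-04 -1.e+00] jaw deg 8.3
scene rod [(np.float64(244.0), np.float64(10.1)), (np.float64(244.31), np.float64(10.4)), (np.float64(244.55), np.float64(10.2)), (np.float64(245.01), np.float64(9.1)), (np.float64(245.54), np.float64(10.4)), (np.float64(245.6), np.float64(10.5))] fit slope,u@mean [1.21202001e-01 2.44837105e+02] 131.33333333333334
scene pin [(np.float64(244.6), np.float64(18.1)), (np.float64(240.75), np.float64(13.5)), (np.float64(246.68), np.float64(24.6)), (np.float64(243.03), np.float64(30.9)), (np.float64(247.92), np.float64(25.2))]
0.227 [241.46 106.59] 0.205 [242.54 117.11] 0.165 [244.43 135.41] 0.112 [246.77 158.14] 0.1 [247.27 163.06] 0.09 [247.69 167.1 ] 0.08 [248.1  171.09] 
side rod [(np.float64(468.2), np.float64(11.5)), (np.float64(467.8), np.float64(11.2)), (np.float64(467.58), np.float64(11.0)), (np.float64(465.58), np.float64(11.0)), (np.float64(465.35), np.float64(11.1)), (np.float64(464.68), np.float64(11.0))] fit slope,u@mean [-1.77771008e-01  4.66530137e+02] 175.5
side pin [(np.float64(460.38), np.float64(28.7)), (np.float64(460.06), np.float64(27.9)), (np.float64(459.28), np.float64(27.6))]
0.227 [471.56 149.23] 0.205 [469.52 160.41] 0.165 [465.95 180.02] 0.112 [461.45 204.65] 0.1 [460.47 210.03] 0.09 [459.66 214.45] 0.08 [458.87 218.83] 
red [ 474.51759131 -189.99487063]
pin [ 474.48388266 -195.6104164 ]
pin [ 474.98209756 -195.71118942]
pin [ 474.26727805 -195.24035105]
```

The gauge sits about 2–3 mm off the TCP along y. The correction works out at about x +0.4, y -4, so I'll apply it and come down to 5 mm above the rim.

Emit:
step_arm(moves=[{"x":0.4,"y":-2,"z":0,"ax":0,"ay":0,"az":0},{"x":0,"y":-2,"z":-4,"ax":0,"ay":0,"az":0},{"x":0,"y":0,"z":-6,"ax":0,"ay":0,"az":0},{"x":0,"y":0,"z":-6,"ax":0,"ay":0,"az":0},{"x":0,"y":0,"z":-6,"ax":0,"ay":0,"az":0},{"x":0,"y":0,"z":-5,"ax":0,"ay":0,"az":0},{"x":0,"y":0,"z":-3,"ax":0,"ay":0,"az":0},{"x":0,"y":0,"z":-1.5,"ax":0,"ay":0,"az":0},{"x":0,"y":0,"z":0,"ax":0,"ay":0,"az":0},{"x":0,"y":0,"z":0,"ax":0,"ay":0,"az":0}])

```text
clock: 8.98
tcp_pos: [0.4749, -0.1983, 0.1964]
ee_rot: [0.535, 0.463, 0.535, -0.463]
wrist_force: [-0.1, 0.1, -0.9]
width: 0.24
```

```bash
python3 - <<'E'
from h import *
state(); s=optics.read_camera("scene"); d=optics.read_camera("side")
a=cv2.resize(s["image"][120:195,220:270],None,fx=8,fy=8,interpolation=2);b=cv2.resize(d["image"][160:235,435:485],None,fx=8,fy=8,interpolation=2)
cv2.imwrite("pics/p2.png",np.hstack([a,b])[:,:,::-1])
E
```

```text
t 8.98 tcp [ 474.9 -198.3  196.4] F [-0.1  0.1 -0.9] T [-0.05 -0.    0.  ] w 20.5 x [ 3.e-04 -0.e+00 -1.e+00] jaw deg 8.2
```

View pics/p2.png

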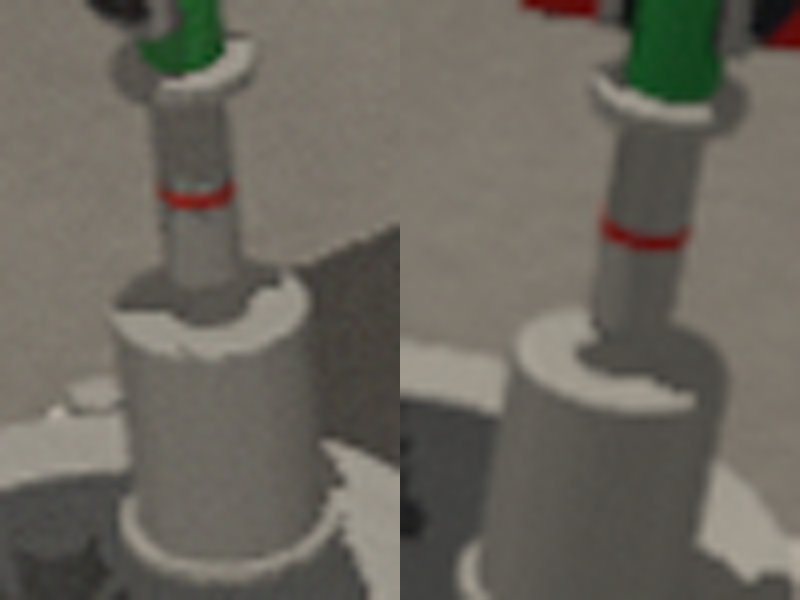

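Close up, the rod axis meets the rim centre in the side view and lies about 0.8 mm left of it in the scene view. I'll make a small correction and then enter gently.

Emit:
step_arm(moves=[{"x":-0.3,"y":0.7,"z":0,"ax":0,"ay":0,"az":0},{"x":0,"y":0,"z":-2,"ax":0,"ay":0,"az":0},{"x":0,"y":0,"z":-2,"ax":0,"ay":0,"az":0},{"x":0,"y":0,"z":-1.5,"ax":0,"ay":0,"az":0},{"x":0,"y":0,"z":-1.5,"ax":0,"ay":0,"az":0},{"x":0,"y":0,"z":-1,"ax":0,"ay":0,"az":0},{"x":0,"y":0,"z":0,"ax":0,"ay":0,"az":0}])

```text
clock: 9.67
tcp_pos: [0.4743, -0.1976, 0.188]
ee_rot: [0.534, 0.463, 0.535, -0.463]
wrist_force: [0.1, -0.3, -0.9]
width: 0.244
```

```bash
python3 -c "
from h import *
state()"
```

```text
t 9.67 tcp [ 474.3 -197.6  188. ] F [ 0.1 -0.3 -0.9] T [-0.02  0.02  0.02] w 20.8 x [-4.e-04  3.e-04 -1.e+00] jaw deg 8.2
```

Emit:
step_arm(moves=[{"x":0,"y":0,"z":-1.5,"ax":0,"ay":0,"az":0},{"x":0,"y":0,"z":-1.5,"ax":0,"ay":0,"az":0},{"x":0,"y":0,"z":-1,"ax":0,"ay":0,"az":0},{"x":0,"y":0,"z":0,"ax":0,"ay":0,"az":0}])

```text
clock: 10.0
tcp_pos: [0.4745, -0.1976, 0.1841]
ee_rot: [0.535, 0.463, 0.535, -0.463]
wrist_force: [-0.3, -0.5, -2.5]
width: 0.24
```

```bash
python3 -c "
from h import *
state()"
```

```text
t 10.0 tcp [ 474.5 -197.6  184.1] F [-0.3 -0.5 -2.5] T [0.03 0.01 0.04] w 20.5 x [-0.e+00  1.e-04 -1.e+00] jaw deg 8.2
```

Emit:
step_arm(moves=[{"x":0,"y":0,"z":-1.5,"ax":0,"ay":0,"az":0},{"x":0,"y":0,"z":-1.5,"ax":0,"ay":0,"az":0},{"x":0,"y":0,"z":-1.5,"ax":0,"ay":0,"az":0},{"x":0,"y":0,"z":-1.5,"ax":0,"ay":0,"az":0},{"x":0,"y":0,"z":0,"ax":0,"ay":0,"az":0}])

```text
clock: 10.42
tcp_pos: [0.4744, -0.1977, 0.178]
ee_rot: [0.535, 0.463, 0.535, -0.463]
wrist_force: [0.2, -0.4, -1.6]
width: 0.243
```

```bash
python3 - <<'E'
from h import *
state(); s=optics.read_camera("scene"); d=optics.read_camera("side")
a=cv2.resize(s["image"][120:195,220:270],None,fx=8,fy=8,interpolation=2);b=cv2.resize(d["image"][160:235,435:485],None,fx=8,fy=8,interpolation=2)
cv2.imwrite("pics/p3.png",np.hstack([a,b])[:,:,::-1])
E
```

```text
t 10.42 tcp [ 474.4 -197.7  178. ] F [ 0.2 -0.4 -1.6] T [ 0.01 -0.06  0.  ] w 20.8 x [-1.e-04  1.e-04 -1.e+00] jaw deg 8.2
```

View pics/p3.png

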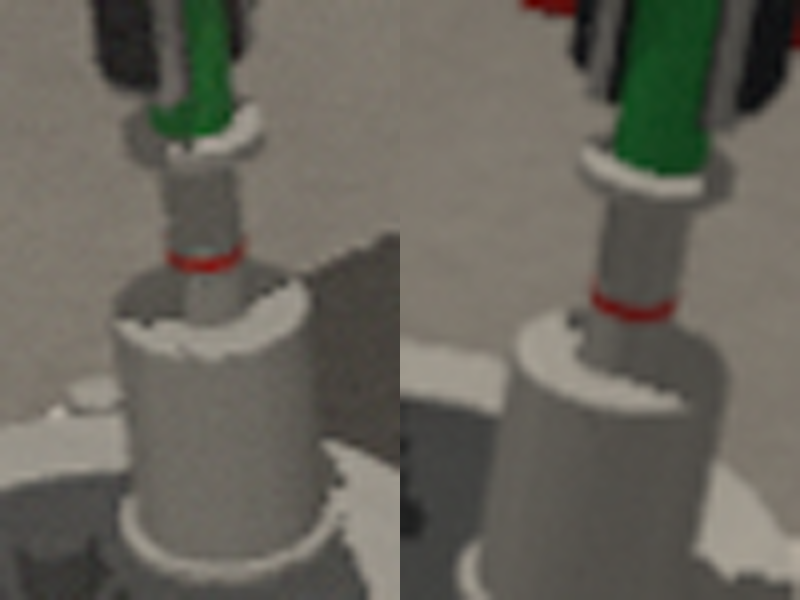

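The rod is in the bore with no contact force, and the red line is about 17 mm above the rim. I'll keep going slowly.

Emit:
step_arm(moves=[{"x":0,"y":0,"z":-1.5,"ax":0,"ay":0,"az":0},{"x":0,"y":0,"z":-1.5,"ax":0,"ay":0,"az":0},{"x":0,"y":0,"z":-1.5,"ax":0,"ay":0,"az":0},{"x":0,"y":0,"z":-1.5,"ax":0,"ay":0,"az":0},{"x":0,"y":0,"z":-1.5,"ax":0,"ay":0,"az":0},{"x":0,"y":0,"z":-1.5,"ax":0,"ay":0,"az":0}])

```text
clock: 11.02
tcp_pos: [0.4745, -0.1976, 0.1691]
ee_rot: [0.535, 0.463, 0.535, -0.463]
wrist_force: [0.3, -0.1, -1.2]
width: 0.241
```

```bash
python3 -c "
from h import *
state()"
```

```text
t 11.02 tcp [ 474.5 -197.6  169.1] F [ 0.3 -0.1 -1.2] T [-0.03 -0.01  0.02] w 20.6 x [ 0.  0. -1.] jaw deg 8.2
```

Emit:
step_arm(moves=[{"x":0,"y":0,"z":-1.5,"ax":0,"ay":0,"az":0},{"x":0,"y":0,"z":-1.5,"ax":0,"ay":0,"az":0},{"x":0,"y":0,"z":-1.5,"ax":0,"ay":0,"az":0},{"x":0,"y":0,"z":-1.5,"ax":0,"ay":0,"az":0},{"x":0,"y":0,"z":-1.5,"ax":0,"ay":0,"az":0},{"x":0,"y":0,"z":-1.5,"ax":0,"ay":0,"az":0},{"x":0,"y":0,"z":-1.5,"ax":0,"ay":0,"az":0},{"x":0,"y":0,"z":-1.5,"ax":0,"ay":0,"az":0}])

```text
clock: 11.68
tcp_pos: [0.4745, -0.1977, 0.1572]
ee_rot: [0.535, 0.463, 0.535, -0.463]
wrist_force: [-0.1, 1.1, -2.4]
width: 0.241
```

```bash
python3 -c "
from h import *
state()"
```

```text
t 11.68 tcp [ 474.5 -197.7  157.2] F [-0.1  1.1 -2.4] T [ 0.03 -0.01  0.02] w 20.6 x [ 2.e-04 -0.e+00 -1.e+00] jaw deg 8.2
```

Emit:
step_arm(moves=[{"x":0,"y":0,"z":-1.5,"ax":0,"ay":0,"az":0},{"x":0,"y":0,"z":-1.5,"ax":0,"ay":0,"az":0},{"x":0,"y":0,"z":-1.5,"ax":0,"ay":0,"az":0},{"x":0,"y":0,"z":-1.5,"ax":0,"ay":0,"az":0},{"x":0,"y":0,"z":-1.5,"ax":0,"ay":0,"az":0},{"x":0,"y":0,"z":-1.5,"ax":0,"ay":0,"az":0},{"x":0,"y":0,"z":-1.5,"ax":0,"ay":0,"az":0},{"x":0,"y":0,"z":-1.5,"ax":0,"ay":0,"az":0}])

```text
clock: 12.35
tcp_pos: [0.4745, -0.1976, 0.1452]
ee_rot: [0.535, 0.463, 0.535, -0.463]
wrist_force: [0.5, 0.2, -2.8]
width: 0.244
```

```bash
python3 -c "
from h import *
state()"
```

```text
t 12.35 tcp [ 474.5 -197.6  145.2] F [ 0.5  0.2 -2.8] T [0.   0.04 0.03] w 20.8 x [ 1.e-04  0.e+00 -1.e+00] jaw deg 8.2
```

Emit:
step_arm(moves=[{"x":0,"y":0,"z":-1.5,"ax":0,"ay":0,"az":0},{"x":0,"y":0,"z":-1.5,"ax":0,"ay":0,"az":0},{"x":0,"y":0,"z":-1.5,"ax":0,"ay":0,"az":0},{"x":0,"y":0,"z":-1.5,"ax":0,"ay":0,"az":0},{"x":0,"y":0,"z":-1.5,"ax":0,"ay":0,"az":0},{"x":0,"y":0,"z":-1.5,"ax":0,"ay":0,"az":0},{"x":0,"y":0,"z":-1,"ax":0,"ay":0,"az":0},{"x":0,"y":0,"z":-0.5,"ax":0,"ay":0,"az":0},{"x":0,"y":0,"z":0,"ax":0,"ay":0,"az":0}])

```text
clock: 13.1
tcp_pos: [0.4745, -0.1976, 0.1347]
ee_rot: [0.535, 0.463, 0.535, -0.463]
wrist_force: [0.0, 0.7, -1.3]
width: 0.243
```

```bash
python3 -c "
from h import *
state()"
```

```text
t 13.1 tcp [ 474.5 -197.6  134.7] F [ 0.   0.7 -1.3] T [ 0.01 -0.04  0.03] w 20.7 x [ 0.e+00  1.e-04 -1.e+00] jaw deg 8.2
```

Emit:
step_arm(moves=[{"x":0,"y":0,"z":-0.5,"ax":0,"ay":0,"az":0},{"x":0,"y":0,"z":-0.5,"ax":0,"ay":0,"az":0},{"x":0,"y":0,"z":-0.5,"ax":0,"ay":0,"az":0},{"x":0,"y":0,"z":-0.5,"ax":0,"ay":0,"az":0},{"x":0,"y":0,"z":-0.5,"ax":0,"ay":0,"az":0},{"x":0,"y":0,"z":-0.5,"ax":0,"ay":0,"az":0},{"x":0,"y":0,"z":0,"ax":0,"ay":0,"az":0}])

```text
clock: 13.68
tcp_pos: [0.4745, -0.1977, 0.1317]
ee_rot: [0.535, 0.463, 0.535, -0.463]
wrist_force: [0.0, 0.5, -1.3]
width: 0.243
```

Emit:
step_arm(moves=[{"x":0,"y":0,"z":-0.5,"ax":0,"ay":0,"az":0},{"x":0,"y":0,"z":0,"ax":0,"ay":0,"az":0},{"x":0,"y":0,"z":0,"ax":0,"ay":0,"az":0}])

```text
clock: 13.93
tcp_pos: [0.4745, -0.1976, 0.1313]
ee_rot: [0.535, 0.463, 0.535, -0.463]
wrist_force: [-0.2, -0.1, -1.5]
width: 0.24
```

Emit:
step_arm(moves=[{"x":0,"y":0,"z":-0.5,"ax":0,"ay":0,"az":0},{"x":0,"y":0,"z":0,"ax":0,"ay":0,"az":0},{"x":0,"y":0,"z":0,"ax":0,"ay":0,"az":0}])

```text
clock: 14.18
tcp_pos: [0.4746, -0.1976, 0.1309]
ee_rot: [0.535, 0.463, 0.535, -0.463]
wrist_force: [-1.1, 0.1, -1.4]
width: 0.238
```

Emit:
step_arm(moves=[{"x":0,"y":0,"z":-0.4,"ax":0,"ay":0,"az":0},{"x":0,"y":0,"z":0,"ax":0,"ay":0,"az":0},{"x":0,"y":0,"z":0,"ax":0,"ay":0,"az":0}])

```text
clock: 14.43
tcp_pos: [0.4746, -0.1977, 0.1309]
ee_rot: [0.535, 0.463, 0.534, -0.463]
wrist_force: [-1.1, -0.1, 3.0]
width: 0.244
```

Emit:
step_arm(moves=[{"x":0,"y":0,"z":-0.4,"ax":0,"ay":0,"az":0},{"x":0,"y":0,"z":0,"ax":0,"ay":0,"az":0},{"x":0,"y":0,"z":0,"ax":0,"ay":0,"az":0}])

```text
clock: 14.68
tcp_pos: [0.4746, -0.1977, 0.1308]
ee_rot: [0.535, 0.463, 0.534, -0.463]
wrist_force: [-2.8, 0.9, 6.3]
width: 0.24
```

Contact came at TCP z = 0.1308, exactly the predicted home height. I'll press slightly more and take a look.

Emit:
step_arm(moves=[{"x":0,"y":0,"z":-0.4,"ax":0,"ay":0,"az":0},{"x":0,"y":0,"z":0,"ax":0,"ay":0,"az":0},{"x":0,"y":0,"z":0,"ax":0,"ay":0,"az":0},{"x":0,"y":0,"z":0,"ax":0,"ay":0,"az":0}])

```text
clock: 15.02
tcp_pos: [0.4746, -0.1977, 0.1308]
ee_rot: [0.535, 0.463, 0.534, -0.463]
wrist_force: [-3.4, 1.1, 9.0]
width: 0.238
```

```bash
python3 - <<'E'
from h import *
state(); s=optics.read_camera("scene"); d=optics.read_camera("side")
a=cv2.resize(s["image"][120:195,220:270],None,fx=8,fy=8,interpolation=2);b=cv2.resize(d["image"][160:235,435:485],None,fx=8,fy=8,interpolation=2)
cv2.imwrite("pics/p4.png",np.hstack([a,b])[:,:,::-1])
E
```

```text
t 15.02 tcp [ 474.6 -197.7  130.8] F [-3.4  1.1  9. ] T [0.27 0.77 0.02] w 20.4 x [ 2.e-04 -5.e-04 -1.e+00] jaw deg 8.2
```

View pics/p4.png

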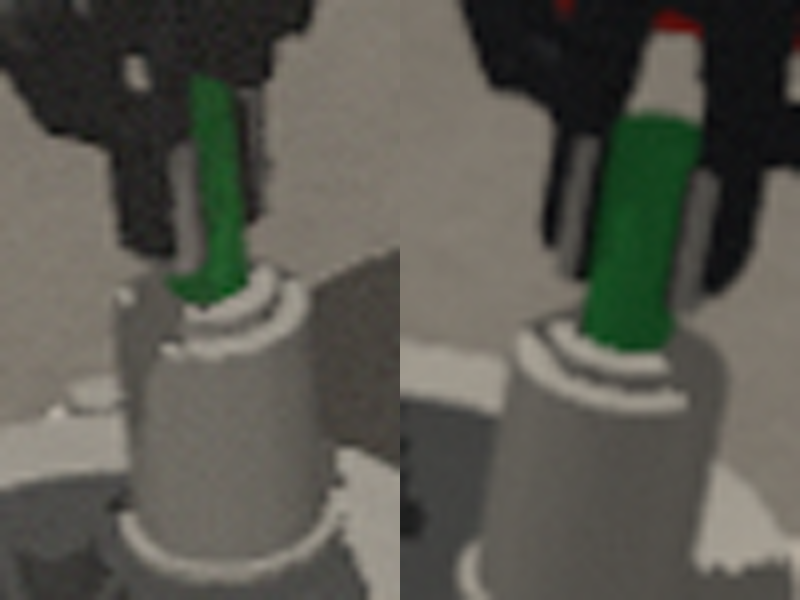

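The collar lies on the rim in both views: left crop (230,320), right crop (610,370). The force is a steady 9 N, so it is home. Now I'll draw it straight up slowly.

Emit:
step_arm(moves=[{"x":0,"y":0,"z":0.5,"ax":0,"ay":0,"az":0},{"x":0,"y":0,"z":0.7,"ax":0,"ay":0,"az":0},{"x":0,"y":0,"z":1,"ax":0,"ay":0,"az":0},{"x":0,"y":0,"z":1.3,"ax":0,"ay":0,"az":0},{"x":0,"y":0,"z":1.5,"ax":0,"ay":0,"az":0},{"x":0,"y":0,"z":1.5,"ax":0,"ay":0,"az":0}])

```text
clock: 15.62
tcp_pos: [0.4745, -0.1976, 0.136]
ee_rot: [0.535, 0.463, 0.535, -0.463]
wrist_force: [-0.3, 0.3, -1.8]
width: 0.241
```

```bash
python3 -c "
from h import *
state()"
```

```text
t 15.62 tcp [ 474.5 -197.6  136. ] F [-0.3  0.3 -1.8] T [-0.06 -0.1  -0.05] w 20.6 x [-1.e-04  2.e-04 -1.e+00] jaw deg 8.2
```

It moves freely, with only the gauge's weight on the wrist. Another 22 mm or so.

Emit:
step_arm(moves=[{"x":0,"y":0,"z":1.5,"ax":0,"ay":0,"az":0},{"x":0,"y":0,"z":1.5,"ax":0,"ay":0,"az":0},{"x":0,"y":0,"z":1.5,"ax":0,"ay":0,"az":0},{"x":0,"y":0,"z":1.5,"ax":0,"ay":0,"az":0},{"x":0,"y":0,"z":1.5,"ax":0,"ay":0,"az":0},{"x":0,"y":0,"z":1.5,"ax":0,"ay":0,"az":0},{"x":0,"y":0,"z":1.5,"ax":0,"ay":0,"az":0}])

```text
clock: 16.2
tcp_pos: [0.4745, -0.1976, 0.1468]
ee_rot: [0.535, 0.463, 0.535, -0.463]
wrist_force: [0.3, 1.1, -2.0]
width: 0.241
```

Emit:
step_arm(moves=[{"x":0,"y":0,"z":1.5,"ax":0,"ay":0,"az":0},{"x":0,"y":0,"z":1.5,"ax":0,"ay":0,"az":0},{"x":0,"y":0,"z":1.5,"ax":0,"ay":0,"az":0},{"x":0,"y":0,"z":1.5,"ax":0,"ay":0,"az":0},{"x":0,"y":0,"z":1.5,"ax":0,"ay":0,"az":0},{"x":0,"y":0,"z":1.5,"ax":0,"ay":0,"az":0},{"x":0,"y":0,"z":1.5,"ax":0,"ay":0,"az":0},{"x":0,"y":0,"z":1,"ax":0,"ay":0,"az":0},{"x":0,"y":0,"z":0.7,"ax":0,"ay":0,"az":0},{"x":0,"y":0,"z":0,"ax":0,"ay":0,"az":0},{"x":0,"y":0,"z":0,"ax":0,"ay":0,"az":0}])

```text
clock: 17.12
tcp_pos: [0.4745, -0.1976, 0.1588]
ee_rot: [0.535, 0.463, 0.535, -0.463]
wrist_force: [0.3, 0.7, -2.6]
width: 0.246
```

```bash
python3 -c "
from h import *
state()"
```

```text
t 17.12 tcp [ 474.5 -197.6  158.8] F [ 0.3  0.7 -2.6] T [-0.06 -0.02 -0.01] w 21.0 x [ 0.  0. -1.] jaw deg 8.2
```

Emit:
step_arm(moves=[{"x":0,"y":0,"z":1,"ax":0,"ay":0,"az":0},{"x":0,"y":0,"z":0.7,"ax":0,"ay":0,"az":0},{"x":0,"y":0,"z":0.3,"ax":0,"ay":0,"az":0},{"x":0,"y":0,"z":0,"ax":0,"ay":0,"az":0},{"x":0,"y":0,"z":0,"ax":0,"ay":0,"az":0},{"x":0,"y":0,"z":0,"ax":0,"ay":0,"az":0},{"x":0,"y":0,"z":0,"ax":0,"ay":0,"az":0}])

```text
clock: 17.7
tcp_pos: [0.4745, -0.1976, 0.1608]
ee_rot: [0.535, 0.463, 0.535, -0.463]
wrist_force: [0.0, 0.9, -1.8]
width: 0.243
```

```bash
python3 - <<'E'
from h import *
state(); s=optics.read_camera("scene"); d=optics.read_camera("side"); f=optics.read_camera("scene"); state()
a=cv2.resize(s["image"][120:195,220:270],None,fx=8,fy=8,interpolation=2);b=cv2.resize(d["image"][160:235,435:485],None,fx=8,fy=8,interpolation=2)
cv2.imwrite("pics/p5.png",np.hstack([a,b])[:,:,::-1])
E
```

```text
t 17.7 tcp [ 474.5 -197.6  160.8] F [ 0.   0.9 -1.8] T [-0.01 -0.02 -0.03] w 20.7 x [ 1.e-04  0.e+00 -1.e+00] jaw deg 8.2
t 17.85 tcp [ 474.5 -197.6  160.8] F [-0.7 -0.4 -1.2] T [-0.04 -0.02  0.03] w 20.5 x [ 0.e+00  1.e-04 -1.e+00] jaw deg 8.2
```

View pics/p5.png

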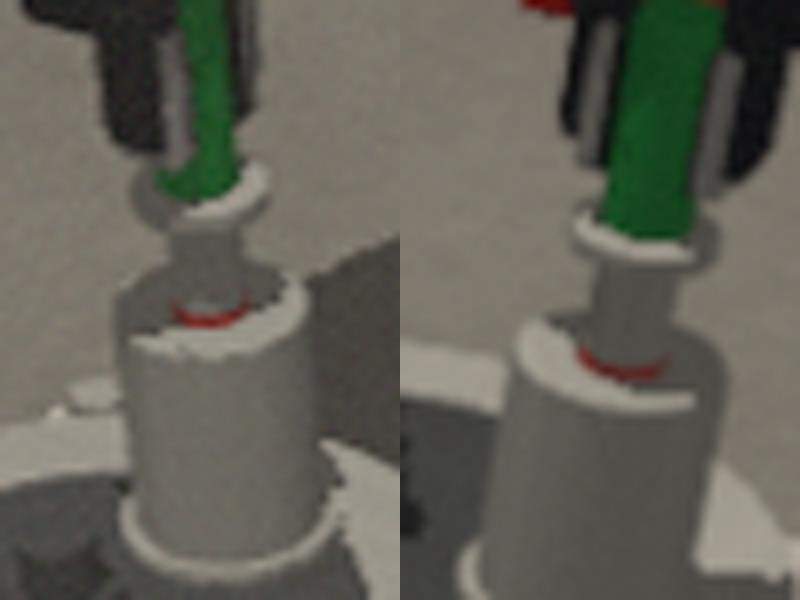

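The upper half of the red line shows right at the rim in both views, so the rim cuts the line at its middle. The pose is steady and exactly 30.0 mm above home, so I'll hand in.

```bash
python3 -c "
from h import *
print(env.hand_in())"
```

```text
the job is handed in; nothing more can be done
None
```

The job is done and handed in. The green gauge went fully home in the crankpin and was then drawn up until its red line was level with the rim. The gripper is still holding it.

- **Fully home:** contact came at TCP z = 130.8 mm, exactly the predicted height. The press was a gentle 9 N, and both camera views showed the collar on the rim. At that point there was also about 3.4 N of sideways force, which disappeared as soon as the gauge was drawn up.
- **Drawn up:** it rose 30.0 mm with only its own weight on the wrist and no sign of binding. Both views show the rim cutting the red line at its middle, and the pose was steady at z = 160.8 mm.
- **Time:** about 18 s of the 61 s allowed.
- **Other objects:** nothing else was touched as far as the grasp and crankpin views show. I did not take a final picture of the stand, piston or marker.
- **Problems on the way:**
    - My first two move calls were refused for missing keys, with no effect on the robot.
    - My image measurements of the bore position relative to the gauge differed by 1–2 mm. A close-up just above the rim settled it before entry.

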